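# Run down the loose wing nut of the packing jig

### The arm

A 7-joint arm with a two-finger parallel gripper is mounted at the origin on a cart in front of the work surface, level with it; the furniture and walls round the work are solid. World frame = base frame: x ahead of the robot, y to its left, z up, the work surface at z = 0. Lengths are in m, angles in degrees, forces in N, time in s.
With the tool pointing down it reaches from about 0.425 to 0.875 m from the base axis. Payload 4.7 kg.
Tool frame: the origin (TCP) lies between the finger pads; the fingertips stand env.finger_overhang ahead of it and the grasp point (between the pads) lies 5 mm behind it (env.finger_overhang is the distance from the TCP to the fingertips, in m); z points along the fingers, y is the line along which they close (so a half turn about z gives the same grasp; the last joint's range is limited). The gripper opens to 87 mm and grips with 3 to 60 N. Pads are 19 mm wide; open, the fingers measure 117 mm over their backs; the gripper's body (75 mm by 190 mm) begins 51 mm behind the grasp point.
Start: joints at [-63.822, 18.392, -4.016, 83.108, 1.295, 78.541, -3.26], TCP at [0.279, 0.587, 0.237] pointing down, gripper open.
Joint ranges: [-163.93, 163.93], [-17.29, 119.83], [-79.2, 71.16], [3.27, 140.29], [-89.18, 269.18], [5.43, 117.66], [-154.24, 154.24]. Speed limits (degrees/s): [147.25, 147.25, 180, 180, 180, 180, 180].

### API

Orientations are given as [roll, pitch, yaw] about the fixed x, y, z axes, in that order (R = Rz(yaw) Ry(pitch) Rx(roll)).
In Python, from cell import telemetry, eyes, env, models gives the robot as it stands. The module is installed in compiled form; this text tells all that it offers.
- The arm moves only by the tool drive_tool, never from a script. Its arguments are lists of equal length, an entry for each row: "angular": the turn, a rotation vector about the tool's x, y, z in rad, a list of three; "delta_pos": the shift along the tool's x, y, z in cm, a list of three; "gripper": the finger opening in cm, from 0 to 8.7. A call has 1 to 20 rows; each row shifts and turns the commanded pose from where the row before left it, along the tool's axes as they then stand; what a row does not reach is not made up. A row lasts 1/10 s, in which the tool goes at most 50 mm and 8.59 degrees, less where a joint would pass 70% of its speed; a pose out of reach is approached as far as the arm can. A call with a gripper value outside its range is refused whole. The fingers move at their own pace and stop on an object; "squeeze" is the grip in N (left out, the last holds). Time passes only in rows, so rows that do not move let the fingers close. It gives the time, the measured TCP pose, the force, the opening and the grip force at its end, in the units of the state.
- telemetry.get_obs(): the state, without advancing time (a new reading comes with each control period).
- eyes.read_camera(name): name is "scene" or "side" or "wrist"; returns a dict with "pixels" (400x640x3 uint8, red, green, blue), "mtx" (3x3 intrinsics, pixels), "D" ([k1, k2, p1, p2, k3] as OpenCV has them; the pictures are not rectified), "origin" and "orientation" of the camera in the world. Camera axes: x right, y down, z forward; pixel columns grow to the right and rows downward; lengths in m; the calibration is good to about 2 mm. A picture is of the moment at which its call begins. There is no depth.
- env.sign_off(): hands the job in; it is judged then, once.
Trained networks look in a picture, given as the dict that the camera call returned (one of the last four; its "shot" number tells which), for a name from the list of things; names that differ only in an ending like _2 or _b are one class to them, and where a whole thing is asked for, a point or a joint stands for the part that bears it (a point fixed in the world has none). Each returns a list of dicts, best first, with "p" (0 to 1); they miss things now and then, are a little off and sometimes report something else, mostly with a low value. They report only what shows in the picture. A call takes as long as a camera call.
- models.search_frame(picture, target): "centre" ([column, row] in pixels, amid what is visible of it).
- models.cut_out(picture, target): "pixels" (400x640 bool, what is visible of it) and "centre" ([column, row] in pixels, amid what is visible of it).
The state is a dict: "time_s": time; "qpos": joint angles; "joint_velocities": joint speeds; "effort": joint torques, N m; "tool_pos": TCP position; "tool_rot": TCP orientation; "force": force on the tool from outside, world axes, zero at the start; "wrist_torque": the same for the moment, N m; "grip_width": finger opening in m; "grasp_force": force on a finger pad.
Only numpy, scipy, OpenCV 4.12 (cv2) and the standard library are available. Lean on these libraries where they do the work, as an engineer would, in place of code of your own. Each camera call takes 0.05 s, during which the arm holds its last target. There are 200 camera calls.

### The job

One of the two wing nuts that clamp the aluminium stop channel on the packing jig has come loose and stands higher than the other. Screw it down (clockwise seen from above) until it stops on its washer, by pushing its wings round with the fingertips, stroke after stroke from the open side of the channel; do not take the nut or a wing between the fingers. Leave the other nut tight, the cream tubes in the jig and everything else on the table as they are, and finish clear.

Things in the scene. Friction and masses are not known exactly. Their poses are not given: they have to be found in the camera images.
- jig: Packing jig fixed to the table: plywood board 150 (x) x 350 (y) x 15 mm; origin at the centre of its underside, x axis away from the robot. The nuts stand at x = -30, y = +85 and -85 mm (either may be the loose one) on the floor of an aluminium channel: floor x = -61 to +13, top face 21 mm above the table, open towards -x. Cream tubes lie in a 45 mm high lane behind the channel.
- jig_lip (a point): Middle of the near edge of the lip on the channel's back wall (jig x = -5 mm, 74 mm above the table). Wall: full length along jig y, faces at x = +9 and +13 mm; from its top the 4 mm thick lip overhangs towards the open side. Its edge is 25 mm beyond the studs' axes: the wings pass under it (70 mm high), fingers cannot, so they work from the open side.
- loose_nut_center (a point): The loose nut. Dark steel wing nut on an upright 10 mm stud (top 71 mm above table). Hub 23 mm across, 21 high; two opposite round flat wings, 8 thick, from 13 to 38 mm off the axis and 6 to 31 mm above the nut's underside. Origin: on the axis at the underside, 24 mm above the table when seated, 1.6 mm higher per rad backed off. z up, x along the wings (turns with them).
- loose_nut (a joint): Angle in rad by which the loose nut is backed off: 0 = fully seated on its washer (a hard stop), growing counter-clockwise seen from above (up to 7.5); starts at 5.5 to 7.3. The thread drags with 0.03 N m: about 1 N on a wing turns it, and it stays where it is left.
- tight_nut_center (a point): The tight nut. Dark steel wing nut on an upright 10 mm stud (top 71 mm above table). Hub 23 mm across, 21 high; two opposite round flat wings, 8 thick, from 13 to 38 mm off the axis and 6 to 31 mm above the nut's underside. Origin: on the axis at the underside, 24 mm above the table when seated, 1.6 mm higher per rad backed off. z up, x along the wings (turns with them).
- tight_nut (a joint): Angle in rad by which the tight nut is backed off, as for the loose one: starts at 0 (seated), to be left there; it takes 0.6 N m to move.
- tube_a: White cream tube with brown cap, 39 mm thick, 150 long, lying in the jig's lane at its +y end. Leave it. Origin: centre of its underside.
- tube_b: Same kind of cream tube, at the -y end of the lane. Leave it. Origin: centre of its underside.
- tape_roll: Roll of brown packing tape lying flat, 96 mm across, 48 high. Leave it. Origin: centre of its underside.
- scissors: Scissors with red handles, 199 long, 9 high, lying flat at the left. Leave them. Origin: centre of its underside.
- badge: Badge in a flat holder, 122x62x9, lying at the right. Leave it. Origin: centre of its underside.
- marker_1: Marker pen, 135 long, 16 thick, lying at the near right. Leave it. Origin: centre of its underside.

How it is judged:
By the outcome, as a careful person would: the job done as asked, in the order asked, and still so for the second after the job is handed in, with the robot touching nothing.
It also fails if it takes over 58 s, if anything falls off the work surface, if the arm or the gripper's body presses on something with over 40 N, if the wrist force passes 120 N, or if a joint passes its speed limit or range.

## Working session

There is one attempt and no reset: what is moved stays moved. The work goes in short steps, Python scripts to look and compute and a tool call to move; the robot and the scene stay as the last step left them, time stands still between calls to the robot, and variables do not carry over. Pictures are saved under pics/ and viewed, at most 10 in all, crops included, and the job is handed in when it is done.

Besides the shell and the picture viewer there is one more tool, called after "Call:" as a command line: name --argument value ..., lists and objects as JSON in quotes. drive_tool: Moves the arm, as the interface text tells. Its arguments: {"type":"object","properties":{"angular":{"type":"array","items":{"type":"array","items":{"type":"number"}}},"delta_pos":{"type":"array","items":{"type":"array","items":{"type":"number"}}},"gripper":{"type":"array","items":{"type":"number"}},"squeeze":{"type":"number"}},"required":["angular","delta_pos","gripper"]}

```bash
mkdir -p pics
cat > h.py <<'E'
import numpy as np, cv2
from cell import telemetry, eyes, env, models
from scipy.spatial.transform import Rotation as R
def pose(p):
    o=np.array(p["orientation"],float)
    M=o if o.shape==(3,3) else (R.from_euler('xyz',o,degrees=True).as_matrix() if o.size==3 else R.from_quat(o).as_matrix())
    return M,np.array(p["origin"],float)
def ray(p,uv):
    M,o=pose(p); n=cv2.undistortPoints(np.array([[uv]],float),np.array(p["mtx"]),np.array(p["D"]))[0,0]
    return o,M@np.array([n[0],n[1],1.])
def at_z(p,uv,z):
    o,d=ray(p,uv); return o+d*(z-o[2])/d[2]
def proj(p,X):
    M,o=pose(p); X=(np.atleast_2d(X)-o)@M
    return cv2.projectPoints(X,np.zeros(3),np.zeros(3),np.array(p["mtx"]),np.array(p["D"]))[0][:,0]
def tri(a,ua,b,ub):
    o1,d1=ray(a,ua);o2,d2=ray(b,ub);d1/=np.linalg.norm(d1);d2/=np.linalg.norm(d2)
    s=np.linalg.lstsq(np.c_[d1,-d2],o2-o1,rcond=None)[0]
    p,q=o1+s[0]*d1,o2+s[1]*d2
    return (p+q)/2,np.linalg.norm(p-q)
def save(p,n): cv2.imwrite("pics/"+n+".png",p["pixels"][:,:,::-1])
E
python3 - <<'E'
from h import *
P={n:eyes.read_camera(n) for n in("scene","side","wrist")}
s=telemetry.get_obs(); print(s["tool_pos"],s["tool_rot"],env.finger_overhang,s["time_s"])
for n,p in P.items():
    print(n,p["origin"],p["orientation"],p["mtx"][0][0])
    for t in("loose_nut_center","tight_nut_center","jig","tube_a","tape_roll"):
        print(t,[(np.round(r["centre"]),round(r["p"],2)) for r in models.search_frame(p,t)][:3])
cv2.imwrite("pics/a.png",cv2.resize(np.vstack([P["scene"]["pixels"],P["side"]["pixels"]]),(480,600))[:,:,::-1])
save(P["scene"],"s0");save(P["side"],"d0")
E
```

```text
[0.27834814 0.58692861 0.23569125] [-1.79913667e+02  4.62735154e-03  1.54634069e+02] 0.014 0.15
scene [-0.19202586 -0.60303409  1.21385113] [-137.30924606   -0.96901865  -42.98350898] 455.7940078285098
loose_nut_center [(array([332., 233.]), 0.57)]
tight_nut_center [(array([304., 201.]), 0.47), (array([345., 224.]), 0.46)]
jig [(array([325., 222.]), 0.83)]
tube_a [(array([325., 191.]), 0.73), (array([342., 223.]), 0.73)]
tape_roll [(array([392., 269.]), 0.61)]
side [-0.12531092 -0.92379721  0.88789841] [-122.85615612    0.76171927  -30.57661104] 450.19346103490005
loose_nut_center []
tight_nut_center [(array([325., 196.]), 0.64)]
jig [(array([344., 214.]), 0.68)]
tube_a [(array([364., 217.]), 0.82), (array([348., 187.]), 0.62)]
tape_roll [(array([402., 254.]), 0.7)]
wrist [0.20967863 0.62059623 0.38463663] [1.63743009e+02 8.77234517e-02 6.46001120e+01] 353.59147504170215
loose_nut_center []
tight_nut_center []
jig []
tube_a []
tape_roll []
```

View pics/s0.png

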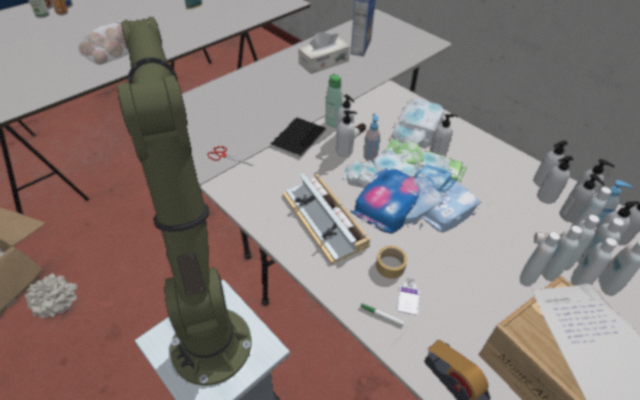

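View pics/d0.png

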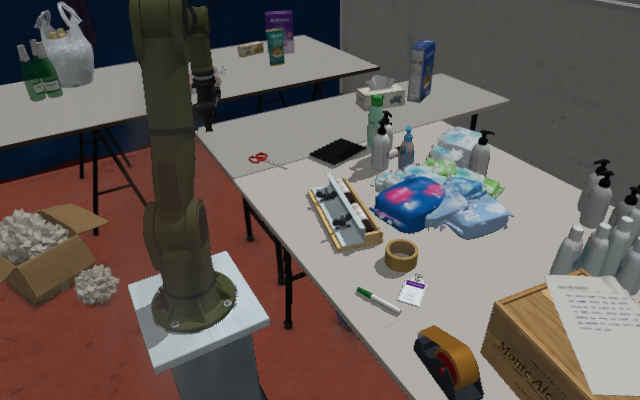

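Run:
```python
from h import *
p=eyes.read_camera("scene");q=eyes.read_camera("side")
for uv in((304,201),(332,233)): print(at_z(p,uv,.045))
m=models.cut_out(p,"jig")[0]["pixels"].astype(np.uint8)
print(cv2.minAreaRect(np.float32([at_z(p,(float(c),float(r)),.03)[:2] for r,c in np.argwhere(m)])))
M,o=pose(eyes.read_camera("wrist")); s=telemetry.get_obs()
T=R.from_euler('xyz',s["tool_rot"],degrees=True).as_matrix(); print("cam in tool",T.T@(o-s["tool_pos"]),(T.T@M).round(3))
a=cv2.resize(p["pixels"][160:270,270:380],(400,400),interpolation=2);b=cv2.resize(q["pixels"][160:260,290:390],(400,400),interpolation=2)
cv2.imwrite("pics/c1.png",np.hstack([a,b])[:,:,::-1])
```

```text
[0.52864658 0.2020201  0.045     ]
[0.50117182 0.03408249 0.045     ]
((0.5473647117614746, 0.13443195819854736), (0.4056657552719116, 0.16449478268623352), 76.35987854003906)
cam in tool [ 0.07645985  0.00081658 -0.14908281] [[-0.001 -0.96  -0.28 ]
 [ 1.    -0.001  0.   ]
 [-0.    -0.28   0.96 ]]
```

View pics/c1.png

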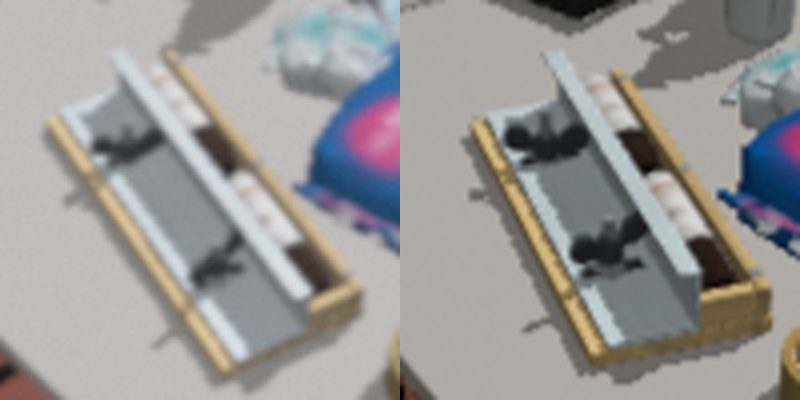

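Call:
drive_tool --angular '[[0,0,0],[0,0,0],[0,0,0],[0,0,0],[0,0,0],[0,0,0],[0,0,0],[0,0,0],[0,0,0],[0,0,0],[0,0,0],[0,0,0],[0,0,0],[0,0,0],[0,0,0],[0,0,0],[0,0,-0.12],[0,0,-0.12],[0,0,0],[0,0,0]]' --delta_pos '[[-2.6,-2,0],[-2.6,-2,0],[-2.6,-2,0],[-2.6,-2,0],[-2.6,-2,0],[-2.6,-2,0],[-2.6,-2,0],[-2.6,-2,0],[-2.6,-2,0],[-2.6,-2,0],[-2.6,-2,0],[-2.6,-2,0],[-2.6,-2,0],[-2.6,-2,0],[-2.6,-2,0],[-2.4,-2,0],[0,0,0],[0,0,0],[0,0,0],[0,0,0]]' --gripper '[0,0,0,0,0,0,0,0,0,0,0,0,0,0,0,0,0,0,0,0]'

```text
time_s: 3.1
tool_pos: [0.5155, 0.1209, 0.2367]
tool_rot: [180.0, 0.0, 168.2]
force: [-0.0, 0.1, -0.4]
grip_width: 0.0004
grasp_force: 0.0
```

Run:
```python
from h import *
p=eyes.read_camera("wrist"); save(p,"w1"); s=telemetry.get_obs(); print(s["tool_pos"],s["tool_rot"],s["time_s"],s["grip_width"])
for t in("loose_nut_center","tight_nut_center","loose_nut"):
    for r in models.search_frame(p,t): print(t,np.round(r["centre"]),round(r["p"],2),at_z(p,r["centre"],.045).round(4))
for t in("jig","tube_a"):
    for r in models.cut_out(p,t)[:2]:
        m=r["pixels"]; print(t,r["centre"],r["p"],m.sum())
```

```text
[0.5154124  0.12100684 0.23660739] [1.79993741e+02 4.35163397e-03 1.68268348e+02] 3.15 0.0002976378034644847
loose_nut_center [246. 173.] 0.82 [0.4971 0.0481 0.045 ]
tight_nut_center [416. 179.] 0.97 [0.5378 0.2118 0.045 ]
tight_nut_center [  6. 130.] 0.2 [ 0.4049 -0.1769  0.045 ]
loose_nut [250. 173.] 0.92 [0.4988 0.0522 0.045 ]
jig [328.0, 184.4] 0.94 32230
tube_a [423.1, 241.9] 0.69 2186
tube_a [235.2, 236.5] 0.61 2384
```

View pics/w1.png

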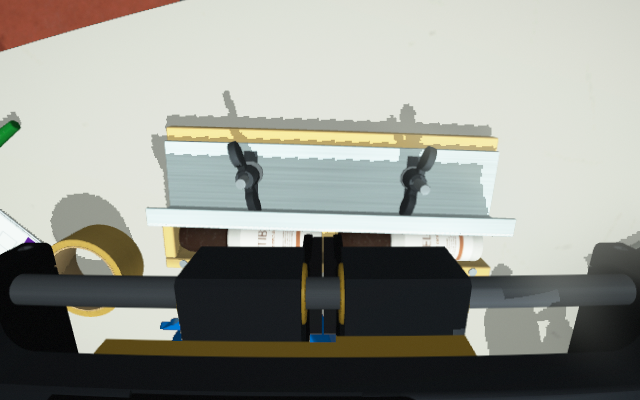

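Run:
```python
import cv2,numpy as np
a=cv2.imread("pics/w1.png")
def c(u,v): return cv2.resize(a[v:v+80,u:u+100],(400,320),interpolation=cv2.INTER_CUBIC)
cv2.imwrite("pics/c2.png",np.hstack([c(200,135),c(370,135)]))
```

```text
(no output)
```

View pics/c2.png

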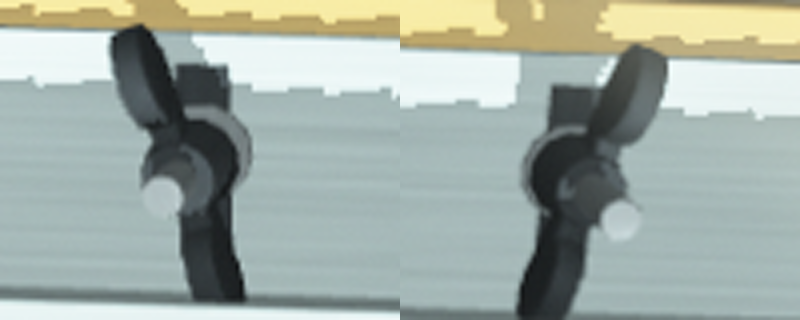

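```bash
cat > nut.py <<'E'
from h import *
from scipy.optimize import least_squares
def jigfit(p,ul,ur):
    def X(q,pts):
        c,s=np.cos(q[2]),np.sin(q[2]);P=np.atleast_2d(pts).astype(float)
        return P@np.array([[c,s,0],[-s,c,0],[0,0,1]])+[q[0],q[1],0]
    f=lambda q:(proj(p,X(q,[[-.03,-.085,.071],[-.03,.085,.071]]))-[ul,ur]).ravel()
    r=least_squares(f,[.53,.13,-.2]);return r.x,r.fun,X
t=np.linspace(0,2*np.pi,40)
def parts(axis,phi,h):
    ex=np.array([np.cos(phi),np.sin(phi),0]);ey=np.array([-ex[1],ex[0],0]);o=np.array([*axis,h]);ez=np.array([0,0,1.])
    out=[]
    for sg in(1,-1):
        d=o+sg*.0255*ex+.0185*ez+.0125*(np.cos(t)[:,None]*ex+np.sin(t)[:,None]*ez)
        out.append(np.r_[d+.004*ey,d-.004*ey])
    d=o+.0115*(np.cos(t)[:,None]*ex+np.sin(t)[:,None]*ey); out.append(np.r_[d,d+.021*ez])
    d=np.array([*axis,0])+.005*(np.cos(t)[:,None]*ex+np.sin(t)[:,None]*ey); out.append(np.r_[d+[0,0,h],d+[0,0,.071]])
    return out
def sil(p,axis,phi,h):
    m=np.zeros((400,640),np.uint8)
    for P in parts(axis,phi,h): cv2.fillConvexPoly(m,cv2.convexHull(np.float32(proj(p,P))).round().astype(np.int32),1)
    return m.astype(bool)
def fit(p,mask,axis,valid,phis,hs):
    best=[]
    for h in hs:
        for ph in phis:
            s=sil(p,axis,ph,h)&valid; best.append(((s&mask&valid).sum()/((s|mask)&valid).sum(),ph,h))
    return sorted(best)[::-1]
E
cat > look.py <<'E'
from nut import *
import sys
def look(ul,ur):
    p=eyes.read_camera("wrist")
    q,res,X=jigfit(p,ul,ur); print("jig",q[:2],np.degrees(q[2]),res.round(1))
    return p,q,X
E
python3 - <<'E'
from look import *
p,q,X=look((240.5,184),(425,190.2))
print(proj(p,X(q,[[-.005,-.175,.074],[-.005,.175,.074],[-.075,-.175,.015],[-.075,.175,.015]])).round(1))
lip=proj(p,X(q,[[-.005,-.175,.0745],[-.005,.175,.0745]]))
u,v=np.meshgrid(np.arange(640),np.arange(400)); valid=v<lip[0,1]+(u-lip[0,0])*(lip[1,1]-lip[0,1])/(lip[1,0]-lip[0,0])-1
for n,y in(("loose_nut",-.085),("tight_nut",.085)):
    ax=X(q,[-.03,y,0])[0,:2]; r=models.cut_out(p,n)
    print(n,ax,[(c["centre"],round(c["p"],2),c["pixels"].sum()) for c in r])
    c=min(r,key=lambda c:np.linalg.norm(np.array(c["centre"])-proj(p,[[*ax,.045]])[0]))
    b=fit(p,c["pixels"].astype(bool),ax,valid,np.radians(np.arange(0,180,3)),np.arange(.022,.038,.002))
    for k in b[:5]: print(round(k[0],3),"phi world",np.degrees(k[1]),"jig",np.degrees(k[1]-q[2]),"h",k[2])
E
```

```text
jig [0.55159163 0.1232089 ] -13.650234927447583 [ 0.1 -0.  -0.1 -0. ]
[[145.4 207.6]
 [515.9 219.7]
 [165.6 126.4]
 [498.9 138.2]]
loose_nut [0.50237949 0.0476896 ] [([249.7, 171.6], 0.77, np.int64(946)), ([14.7, 235.4], 0.72, np.int64(838))]
0.721 phi world 3.0000000000000004 jig 16.650234927447585 h 0.03400000000000001
0.715 phi world 3.0000000000000004 jig 16.650234927447585 h 0.03600000000000001
0.709 phi world 6.000000000000001 jig 19.650234927447585 h 0.03400000000000001
0.708 phi world 6.000000000000001 jig 19.650234927447585 h 0.03200000000000001
0.704 phi world 6.000000000000001 jig 19.650234927447585 h 0.030000000000000006
tight_nut [0.5424985  0.21288786] [([415.2, 176.1], 0.85, np.int64(1000)), ([237.3, 237.6], 0.56, np.int64(2486))]
0.712 phi world 150.0 jig 163.6502349274476 h 0.022
0.708 phi world 150.0 jig 163.6502349274476 h 0.024
0.706 phi world 147.0 jig 160.65023492744757 h 0.022
0.702 phi world 150.0 jig 163.6502349274476 h 0.026000000000000002
0.7 phi world 147.0 jig 160.65023492744757 h 0.024
```

```bash
cat > plan.py <<'E'
import numpy as np
hx,hy=9.5,15.
def sep(c,u,n,r0,r1):  # SAT gap (mm) between axis-aligned block at c and wing rect
    wc=u*(r0+r1)/2;d=c-wc;g=[]
    for a in(np.array([1.,0]),np.array([0,1.]),u,n):
        g.append(abs(d@a)-(hx*abs(a[0])+hy*abs(a[1]))-((r1-r0)/2*abs(u@a)+4*abs(n@a)))
    return max(g)
def centre(phi,prev=None):
    f=np.radians(phi);u=np.array([np.cos(f),np.sin(f)]);n=np.array([-u[1],u[0]]);best=None
    for rho in np.arange(16,50,.5):
        for s in np.arange(4,32,.25):
            c=u*rho+n*s
            if sep(c,u,n,13,38)<0: continue
            hub=np.hypot(*np.maximum(abs(c)-[hx,hy],0))
            if hub>=14.5 and c[0]+hx<=19 and sep(c,-u,-n,13,38)>2.5:
                # contact must be real: moving 1 mm along -n overlaps
                if sep(c-n*1.0,u,n,13,38)<-.3:
                    # overlap well inside tip
                    k=abs(rho-28)+(0 if prev is None else .3*np.hypot(*(c-prev)))
                    if best is None or k<best[0]: best=(k,c)
            break
    return None if best is None else best[1]
if __name__=="__main__":
    prev=None
    for phi in range(255,34,-10):
        c=centre(phi,prev); print(phi,c if c is None else c.round(1)); prev=c if c is not None else prev
E
python3 plan.py
```

```text
255 [  9.4 -31.5]
245 [  5.4 -33.4]
235 [  0.7 -34.7]
225 [ -4.6 -35. ]
215 [-10.5 -33.9]
205 [-16.2 -31.5]
195 [-21.6 -27.5]
185 [-26.2 -22.4]
175 [-29.6 -17.5]
165 [-32.5 -13. ]
155 [-34.6  -7.9]
145 [-35.4  -1.8]
135 [-35.    4.6]
125 [-32.9  11.2]
115 [-29.1  17.3]
105 [-23.4  22.7]
95 [-17.   27.6]
85 [-12.5  29.2]
75 [-9.4 31.5]
65 [-5.4 33.4]
55 [-0.7 34.7]
45 [ 4.6 35. ]
35 [ 9.2 33. ]
```

Call:
drive_tool --angular '[[0,0,0.033],[0,0,0],[0,0,0],[0,0,0],[0,0,0],[0,0,0],[0,0,0],[0,0,0],[0,0,0],[0,0,0],[0,0,0],[0,0,0]]' --delta_pos '[[0,0,0],[0,-2.2,0],[0,-2.2,0],[0,-2.2,0],[0,-2.2,0],[0,-2.13,0],[0,0,3],[0,0,3],[0,0,3],[0,0,3],[0,0,2],[0,0,0]]' --gripper '[0,0,0,0,0,0,0,0,0,0,0,0]'

```text
time_s: 4.75
tool_pos: [0.4876, 0.0143, 0.0939]
tool_rot: [-179.9, -0.3, 166.5]
force: [-0.8, 0.5, -0.5]
grip_width: 0.0005
grasp_force: 0.0
```

```bash
cat > where.py <<'E'
from h import *
s=telemetry.get_obs(); a=np.radians(13.65); d=(np.array(s["tool_pos"])-[.5024,.0477,0])*1000
print("jig rel stud mm",round(d[0]*np.cos(a)-d[1]*np.sin(a),1),round(d[0]*np.sin(a)+d[1]*np.cos(a),1),"tip z",round(d[2]-14,1),s["tool_rot"],s["time_s"],np.round(s["force"],1))
E
python3 where.py
python3 - <<'E'
from h import *
p=eyes.read_camera("wrist"); q=eyes.read_camera("side"); b=cv2.resize(q["pixels"][160:260,290:390],(400,400),interpolation=2)
cv2.imwrite("pics/w2.png",np.hstack([p["pixels"][:,120:520],b])[:,:,::-1])
E
```

```text
jig rel stud mm -6.5 -36.0 tip z 79.9 [-179.85131433   -0.30218712  166.48034517] 4.75 [-0.8  0.5 -0.5]
```

View pics/w2.png

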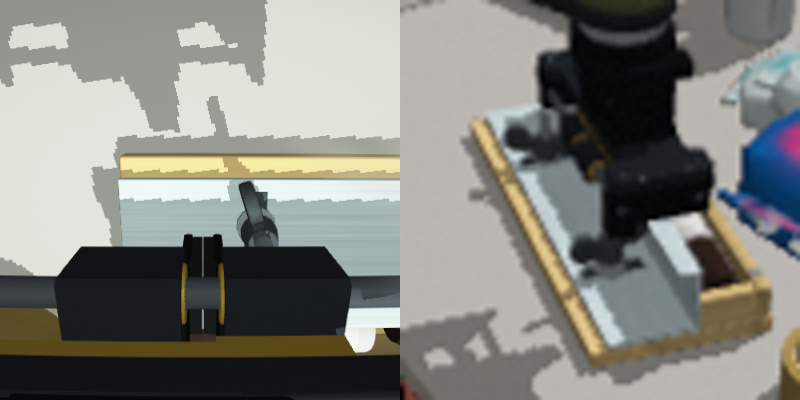

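```bash
sed -i 's/hx,hy=9.5,15./hx,hy=9.5,9.0/' plan.py; python3 plan.py
```

```text
255 [  8.  -31.1]
245 [  3.1 -32.3]
235 [ -2.1 -32.7]
225 [ -7.6 -32. ]
215 [-13.2 -30. ]
205 [-18.5 -26.6]
195 [-23.1 -22. ]
185 [-26.7 -16.4]
175 [-29.1 -11.5]
165 [-31.   -7.5]
155 [-32.2  -2.9]
145 [-32.7   2.1]
135 [-32.    7.6]
125 [-30.   13.2]
115 [-26.8  18.4]
105 [-22.5  23. ]
95 [-16.6  26.7]
85 [-11.8  29.1]
75 [-8.  31.1]
65 [-3.1 32.3]
55 [ 2.1 32.7]
45 [ 7.6 32. ]
35 [ 9.5 27.4]
```

Call:
drive_tool --angular '[[0,0,0],[0,0,0],[0,0,0],[0,0,0],[0,0,0]]' --delta_pos '[[0,0,1.2],[0,0,1.2],[0,0,1.2],[0,0,0.9],[0,0,0]]' --gripper '[0,0,0,0,0]'

```text
time_s: 5.35
tool_pos: [0.4886, 0.0144, 0.0499]
tool_rot: [-179.9, -0.2, 166.5]
force: [-0.6, -0.7, -0.3]
grip_width: 0.0009
grasp_force: 0.0
```

```bash
python3 where.py
```

```text
jig rel stud mm -5.5 -35.6 tip z 35.9 [-1.79920024e+02 -1.62098716e-01  1.66491186e+02] 5.35 [-0.6 -0.7 -0.3]
```

Call:
drive_tool --angular '[[0,0,0],[0,0,0],[0,0,0],[0,0,0],[0,0,0],[0,0,0],[0,0,0],[0,0,0],[0,0,0]]' --delta_pos '[[0.77,0.56,0],[0.53,0.34,0],[0.46,0.46,0],[0.36,0.56,0],[0.24,0.49,0],[0.19,0.4,0],[0.12,0.46,0],[0.05,0.5,0],[0,0,0]]' --gripper '[0,0,0,0,0,0,0,0,0]'

```text
time_s: 6.25
tool_pos: [0.4722, 0.0587, 0.0514]
tool_rot: [180.0, -0.0, 166.6]
force: [-0.4, 0.1, -0.3]
grip_width: 0.0007
grasp_force: 0.3
```

```bash
python3 where.py
python3 - <<'E'
from h import *
p=eyes.read_camera("wrist"); q=eyes.read_camera("side"); b=cv2.resize(q["pixels"][170:250,300:380],(400,400),interpolation=2)
cv2.imwrite("pics/w3.png",np.hstack([p["pixels"][:,120:520],b])[:,:,::-1])
E
```

```text
jig rel stud mm -31.9 3.5 tip z 37.4 [ 1.79973832e+02 -3.34048961e-02  1.66555840e+02] 6.25 [-0.4  0.1 -0.3]
```

View pics/w3.png

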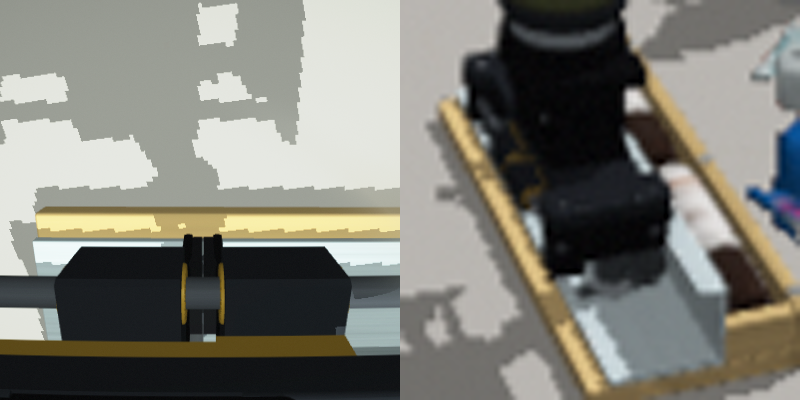

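Call:
drive_tool --angular '[[0,0,0],[0,0,0],[0,0,0],[0,0,0],[0,0,0],[0,0,0],[0,0,0],[0,0,0],[0,0,0],[0,0,0],[0,0,0]]' --delta_pos '[[-0.07,0.5,0.1],[-0.2,0.5,0.1],[-0.32,0.5,0],[-0.43,0.46,0],[-0.59,0.37,0],[-0.48,0.24,0],[-0.38,0.2,0],[-0.49,0.12,0],[-0.52,0.04,0],[-0.5,-0.07,0],[0,0,0]]' --gripper '[0,0,0,0,0,0,0,0,0,0,0]'

```text
time_s: 7.45
tool_pos: [0.519, 0.0757, 0.0499]
tool_rot: [180.0, 0.1, 166.5]
force: [0.3, -0.3, -0.1]
grip_width: 0.0006
grasp_force: 0.1
```

```bash
python3 where.py
```

```text
jig rel stud mm 9.5 31.1 tip z 35.9 [1.79975440e+02 9.88985813e-02 1.66452850e+02] 7.45 [ 0.3 -0.3 -0.1]
```

Call:
drive_tool --angular '[[0,0,0],[0,0,0],[0,0,0],[0,0,0],[0,0,0],[0,0,0],[0,0,0],[0,0,0],[0,0,0],[0,0,0]]' --delta_pos '[[0.7,0.2,0],[0,0,-2],[0,0,-3],[0,0,-3],[0,-2,-3],[0,-2,-3],[0,-2,0],[0,-0.6,0],[0,0,0],[0,0,0]]' --gripper '[0,0,0,0,0,0,0,0,0,0]'

```text
time_s: 8.45
tool_pos: [0.4954, 0.0166, 0.1888]
tool_rot: [180.0, -0.1, 166.5]
force: [0.1, 0.4, -0.0]
grip_width: 0.0003
grasp_force: 0.0
```

```bash
python3 where.py
cat > chk.py <<'E'
from nut import *
import sys
def chk(name,plo=None):
    p=eyes.read_camera("wrist"); save(p,name); a=np.radians(-13.65);c,s=np.cos(a),np.sin(a)
    ax=np.array([.5024,.0477])
    X=lambda P:np.array(P,float)@np.array([[c,s],[-s,c]])+ax
    L=np.c_[X([[25,0],[25,60]])*1 if 0 else X([[.025,-.05],[.025,.05]]),[.0745]*2]
    l=proj(p,L);u,v=np.meshgrid(np.arange(640),np.arange(400)); valid=v<l[0,1]+(u-l[0,0])*(l[1,1]-l[0,1])/(l[1,0]-l[0,0])-1
    ctr=proj(p,[[*ax,.045]])[0]; print("nut px",ctr)
    valid&=np.hypot(u-ctr[0],v-ctr[1])<90
    r=[k for k in models.cut_out(p,"loose_nut") if np.hypot(*(np.array(k["centre"])-ctr))<40]
    if not r: print("no mask");return
    for k in fit(p,r[0]["pixels"].astype(bool),ax,valid,np.radians(np.arange(0,180,3)),np.arange(.022,.038,.002))[:5]: print(round(k[0],3),"phi jig",round(np.degrees(k[1]-a))%180,"h",round(k[2],3))
    im=p["pixels"].copy(); x,y=int(ctr[0]),int(ctr[1]); cv2.imwrite(f"pics/{name}_c.png",cv2.resize(im[max(y-60,0):y+60,max(x-80,0):x+80],(480,360),interpolation=2)[:,:,::-1])
chk(sys.argv[1])
E
python3 chk.py k1
```

```text
jig rel stud mm 0.6 -31.9 tip z 174.8 [ 1.79996624e+02 -7.27830296e-02  1.66548683e+02] 8.45 [ 0.1  0.4 -0. ]
nut px [358.82455066 187.56132878]
0.691 phi jig 41 h 0.024
0.687 phi jig 41 h 0.022
0.681 phi jig 41 h 0.026
0.68 phi jig 38 h 0.026
0.68 phi jig 38 h 0.024
```

View pics/k1_c.png

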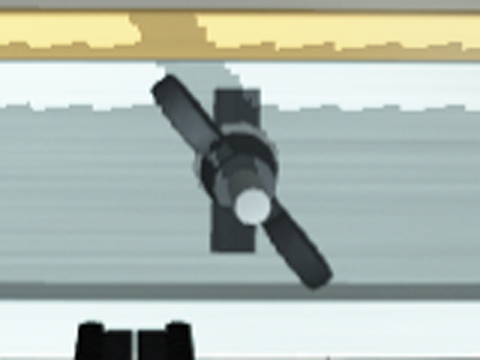

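Call:
drive_tool --angular '[[0,0,0],[0,0,0],[0,0,0],[0,0,0],[0,0,0],[0,0,0],[0,0,0],[0,0,0],[0,0,0]]' --delta_pos '[[-0.3,-0.2,2.5],[0,0,2.5],[0,0,2.5],[0,0,2],[0,0,1.5],[0,0,1.5],[0,0,1],[0,0,0.4],[0,0,0]]' --gripper '[0,0,0,0,0,0,0,0,0]'

```text
time_s: 9.45
tool_pos: [0.4981, 0.0131, 0.0501]
tool_rot: [-180.0, -0.1, 166.5]
force: [-0.6, 0.3, -0.2]
grip_width: 0.0007
grasp_force: 0.0
```

```bash
python3 where.py
```

```text
jig rel stud mm 4.0 -34.7 tip z 36.1 [-1.79969710e+02 -5.56141737e-02  1.66518221e+02] 9.45 [-0.6  0.3 -0.2]
```

Call:
drive_tool --angular '[[0,0,0],[0,0,0],[0,0,0],[0,0,0],[0,0,0],[0,0,0],[0,0,0],[0,0,0],[0,0,0],[0,0,0],[0,0,0]]' --delta_pos '[[0.61,0.2,0],[0.55,0.07,0],[0.56,0.2,0],[0.53,0.34,0],[0.46,0.46,0],[0.36,0.56,0],[0.24,0.49,0.1],[0.19,0.4,0.05],[0.12,0.46,0],[0.05,0.5,0],[0,0,0]]' --gripper '[0,0,0,0,0,0,0,0,0,0,0]'

```text
time_s: 10.55
tool_pos: [0.4711, 0.0582, 0.0489]
tool_rot: [180.0, -0.0, 166.6]
force: [0.7, -0.3, 0.9]
grip_width: 0.0003
grasp_force: 0.2
```

```bash
python3 where.py
```

```text
jig rel stud mm -32.9 2.9 tip z 34.9 [ 1.79979501e+02 -3.72657625e-02  1.66552469e+02] 10.55 [ 0.7 -0.3  0.9]
```

Call:
drive_tool --angular '[[0,0,0],[0,0,0],[0,0,0],[0,0,0],[0,0,0],[0,0,0]]' --delta_pos '[[-0.07,0.5,0],[-0.2,0.55,0],[-0.32,0.52,0],[-0.43,0.46,0],[-0.59,0.37,0],[0,0,0]]' --gripper '[0,0,0,0,0,0]'

```text
time_s: 11.15
tool_pos: [0.4938, 0.0774, 0.0492]
tool_rot: [180.0, 0.1, 166.5]
force: [-0.4, -1.2, -0.1]
grip_width: 0.0002
grasp_force: 0.0
```

Call:
drive_tool --angular '[[0,0,0],[0,0,0],[0,0,0],[0,0,0],[0,0,0],[0,0,0]]' --delta_pos '[[-0.45,0.24,0],[-0.38,0.2,0],[-0.49,0.12,0],[-0.5,0.04,0],[-0.5,-0.07,0],[0,0,0]]' --gripper '[0,0,0,0,0,0]'

```text
time_s: 11.75
tool_pos: [0.5104, 0.0794, 0.0475]
tool_rot: [-180.0, -0.8, 166.6]
force: [-15.0, 6.2, 6.5]
grip_width: 0.0004
grasp_force: 7.4
```

```bash
python3 where.py
```

```text
jig rel stud mm 0.3 32.7 tip z 33.5 [-179.98006287   -0.82030323  166.55818721] 11.75 [-15.    6.2   6.5]
```

Call:
drive_tool --angular '[[0,0,0],[0,0,0],[0,0,0],[0,0,0],[0,0,0],[0,0,0],[0,0,0],[0,0,0],[0,0,0],[0,0,0],[0,0,0]]' --delta_pos '[[0.8,0.1,0],[0.7,0.2,0],[0,0,-2],[0,0,-3],[0,0,-3],[0,-2,-3],[0,-2,-3],[0,-2,-2],[0,-0.6,-2],[0,0,0],[0,0,0]]' --gripper '[0,0,0,0,0,0,0,0,0,0,0]'

```text
time_s: 12.85
tool_pos: [0.4877, 0.0188, 0.2294]
tool_rot: [179.9, 0.1, 166.5]
force: [-0.1, -0.4, -0.3]
grip_width: 0.0004
grasp_force: 0.0
```

```bash
python3 where.py;python3 chk.py k2
```

```text
jig rel stud mm -7.5 -31.6 tip z 215.4 [1.79932631e+02 1.12422637e-01 1.66469159e+02] 12.85 [-0.1 -0.4 -0.3]
nut px [353.88243666 184.48864471]
0.7 phi jig 59 h 0.022
0.691 phi jig 59 h 0.024
0.689 phi jig 59 h 0.026
0.67 phi jig 59 h 0.028
0.661 phi jig 62 h 0.022
```

View pics/k2_c.png

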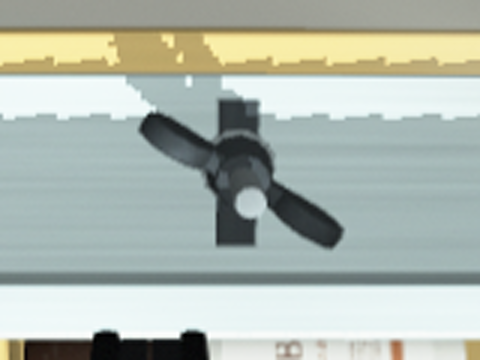

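Call:
drive_tool --angular '[[0,0,0],[0,0,0],[0,0,0],[0,0,0],[0,0,0],[0,0,0],[0,0,0],[0,0,0],[0,0,0],[0,0,0],[0,0,0],[0,0,0]]' --delta_pos '[[-0.8,-0.1,2],[-0.8,-0.1,2],[0,0,3],[0,0,3],[0,0,2],[0,0,1.2],[0,0,0],[0,0,1.2],[0,0,1.2],[0,0,1.2],[0,0,1],[0,0,0]]' --gripper '[0,0,0,0,0,0,0,0,0,0,0,0]'

```text
time_s: 14.15
tool_pos: [0.5009, 0.0129, 0.0494]
tool_rot: [-179.9, -0.2, 166.5]
force: [-0.0, -0.5, -1.2]
grip_width: 0.0004
grasp_force: 0.0
```

```bash
python3 where.py
```

```text
jig rel stud mm 6.7 -34.2 tip z 35.4 [-1.79926409e+02 -1.53963184e-01  1.66489230e+02] 14.15 [-0.  -0.5 -1.2]
```

Call:
drive_tool --angular '[[0,0,0],[0,0,0],[0,0,0],[0,0,0],[0,0,0]]' --delta_pos '[[0.3,0.1,0],[0.3,0.06,0],[0.3,0,0],[0.2,0,0],[0,0,0]]' --gripper '[0,0,0,0,0]'

```text
time_s: 14.65
tool_pos: [0.495, 0.0163, 0.0525]
tool_rot: [179.9, 0.5, 166.5]
force: [7.0, -1.9, -3.3]
grip_width: 0.0006
grasp_force: 3.2
```

```bash
python3 where.py
```

```text
jig rel stud mm 0.3 -32.3 tip z 38.5 [179.93448417   0.45428207 166.46276368] 14.65 [ 7.  -1.9 -3.3]
```

Call:
drive_tool --angular '[[0,0,0],[0,0,0],[0,0,0],[0,0,0],[0,0,0],[0,0,0],[0,0,0],[0,0,0],[0,0,0]]' --delta_pos '[[-0.5,-0.1,0],[-0.5,-0.1,0],[0,0,-1.5],[0,0,-3],[0,0,-4],[0,0,-4],[0,0,-4],[0,0,-3],[0,0,0]]' --gripper '[0,0,0,0,0,0,0,0,0]'

```text
time_s: 15.55
tool_pos: [0.5034, 0.0131, 0.2508]
tool_rot: [179.8, 0.4, 166.5]
force: [-0.5, -0.0, 0.4]
grip_width: 0.0003
grasp_force: 0.0
```

```bash
python3 where.py;python3 chk.py k3
```

```text
jig rel stud mm 9.1 -33.4 tip z 236.8 [179.77232038   0.39585123 166.49870803] 15.55 [-0.5 -0.   0.4]
nut px [353.7376296  162.43720477]
0.635 phi jig 59 h 0.024
0.629 phi jig 59 h 0.022
0.621 phi jig 62 h 0.024
0.621 phi jig 59 h 0.026
0.618 phi jig 56 h 0.024
```

View pics/k3.png

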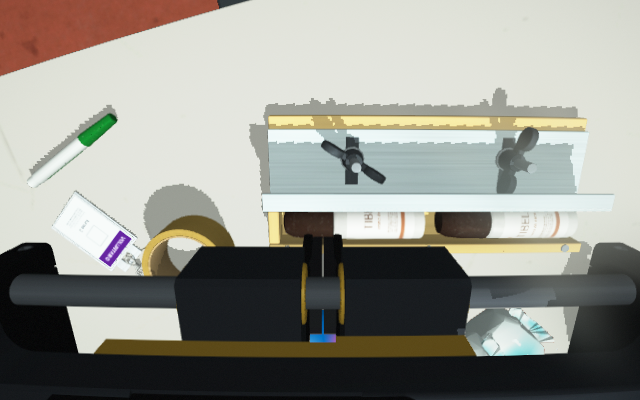

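The loose nut, at pixel (353,160), hasn't moved since the check push. The tight nut at (517,160), the tubes, tape and other things are in place, and the gripper is clear.

```bash
python3 -c "
from cell import env; print(env.sign_off())"
```

```text
the job is handed in; nothing more can be done
None
```

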